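# Feel along the sprung sealing rail of a casting frame

## Robot

A 7-joint arm with a two-finger parallel gripper is mounted at the origin on a cart in front of the work surface, level with it; the furniture and walls round the work are solid. World frame = base frame: x ahead of the robot, y to its left, z up, the work surface at z = 0. Lengths are in m, angles in rad, forces in N, time in s.
With the tool pointing down it reaches from about 0.35 to 0.9 m from the base axis. Payload 7.2 kg.
Tool frame: the origin (TCP) lies midway between the tips of the shut fingers; the grasp point (between the pads) lies 19 mm behind it; z points along the fingers, y is the line along which they close (so a half turn about z gives the same grasp; the last joint's range is limited). The gripper opens to 88 mm and grips with 3 to 60 N. Pads are 20 mm wide; open, the fingers measure 115 mm over their backs; the gripper's body (75 mm by 178 mm) begins 61 mm behind the grasp point.
Start: joints at [1.166, 0.411, -0.013, 1.596, 0.006, 1.134, -0.082], TCP at [0.207, -0.59, 0.223] pointing down, gripper open.
Joint ranges: [-2.95, 2.95], [-0.29, 1.99], [-1.47, 1.44], [0.14, 2.54], [-1.03, 4.17], [0.13, 1.85], [-2.86, 2.86]. Speed limits (rad/s): [2.39, 2.39, 3.01, 3.01, 3.14, 3.14, 3.14].

## Interface

Orientations are given as a unit quaternion [x, y, z, w].
In Python, from station import manip gives the robot as it stands. The module is installed in compiled form; this text tells all that it offers.
- The arm moves only by the tool play_rows, never from a script. Its argument "targets" is a list that holds one entry, the list of rows, each a list of 5 numbers: the shift along the tool's x, y, z in cm, then the turn about the tool's z in degrees, then the closure, from -1 (fully open) to 1 (shut). In form: [[[dx, dy, dz, roll, grip], ...]]. A call has exactly 8 rows; each row is the pose to reach, as a shift and turn from the pose commanded when the call began, along the tool's axes at that moment; what a row does not reach only later rows make up. A row lasts 1/12 s, in which the tool goes at most 41.7 mm and 7.16 degrees, less where a joint would pass 70% of its speed; a pose out of reach is approached as far as the arm can. A call with a gripper value outside its range is refused whole. The fingers move at their own pace and stop on an object; "squeeze" is the grip in N (left out, the last holds). Time passes only in rows, so rows that repeat a pose let the fingers close, or fill a call up. It gives the time, the measured TCP pose, the force, the opening and the grip force at its end, in the units of the state.
- manip.read_state(): the state, without advancing time (a new reading comes with each control period).
- manip.capture(name): name is "scene" or "top"; returns a dict with "pixels" (480x640x3 uint8, red, green, blue), "range_z" (480x640 float32, m along the optical axis (not along the pixel's ray), 0 where there is no reading), "fx", "fy", "cx", "cy" (pixels), "k1" (the pictures are not rectified: a ray, as slopes to the right and down, at radius r is drawn at 1 + k1 r^2 times it, then the intrinsics apply), "world_from_camera" (4x4, takes a point from camera to world coordinates). Camera axes: x right, y down, z forward; pixel columns grow to the right and rows downward; lengths in m; the calibration is good to about 2 mm. A picture is of the moment at which its call begins.
- manip.hand_in(): hands the job in; it is judged then, once.
The state is a dict: "t": time; "q": joint angles; "qvel": joint speeds; "joint_torque": joint torques, N m; "tool_pos": TCP position; "eef_rot": TCP orientation; "force": force on the tool from outside, world axes, zero at the start; "wrist_torque": the same for the moment, N m; "gripper_width": opening from 0.0 (shut) to 1.0 (fully open); "grasp_force": force on a finger pad.
Only numpy, scipy, OpenCV 4.12 (cv2) and the standard library are available. Lean on these libraries where they do the work, as an engineer would, in place of code of your own. Each camera call takes 0.05 s, during which the arm holds its last target. There are 200 camera calls.

## Task

Check that the springy black J-shaped rail on the aluminium casting frame is smooth and moves freely: with closed fingertips pointing down, press lightly on top of it at the tip beside which the pigment jar stands, and run them along its whole length to the other tip, beside the silicone mould. Keep the rail a little pressed down all the way without lifting off, but never push it right down to its stop; then lift clear so that it springs back up. Pick nothing up, and leave the jar, the silicone mould, the loose lid and the cup where they are.

Things in the scene. Friction and masses are not known exactly. Their poses are not given: they have to be found in the camera images.
- casting_frame: Fixed aluminium plate, 200 x 374 x 18 mm, flat on the worktop, carrying the black rail. Origin: on the underside, at the centre of the rail's half circle; z up. In mm, the rail's centre line runs from (-90, 75) straight to (0, 75), round a half circle of radius 75 through (75, 0) to (0, -75), then straight to (-30, -75): a J with a long and a short leg, both towards -x.
- rail (a joint): How far the black rail is pressed down: 0 up, 0.010 m at its stop. It is one round bar, 12 mm thick, about 356 mm long; its top is 32 mm above the worktop at rest, 14 above the plate. It stays level and sinks as a whole wherever it is pressed, against springs: about 2 N to start, 4.5 N at 4 mm, 8 N at the stop.
- path_1 (a point): Point on top of the black rail's centre line, mark 1 of 9 along it, about 42 mm apart, 8 mm from the tip of the long leg. It sinks with the rail.
- path_2 (a point): Point on top of the black rail's centre line, mark 2 of 9 along it, about 42 mm apart. It sinks with the rail.
- path_3 (a point): Point on top of the black rail's centre line, mark 3 of 9 along it, about 42 mm apart. It sinks with the rail.
- path_4 (a point): Point on top of the black rail's centre line, mark 4 of 9 along it, about 42 mm apart. It sinks with the rail.
- path_5 (a point): Point on top of the black rail's centre line, mark 5 of 9 along it, about 42 mm apart. It sinks with the rail.
- path_6 (a point): Point on top of the black rail's centre line, mark 6 of 9 along it, about 42 mm apart. It sinks with the rail.
- path_7 (a point): Point on top of the black rail's centre line, mark 7 of 9 along it, about 42 mm apart. It sinks with the rail.
- path_8 (a point): Point on top of the black rail's centre line, mark 8 of 9 along it, about 42 mm apart. It sinks with the rail.
- path_9 (a point): Point on top of the black rail's centre line, mark 9 of 9 along it, about 42 mm apart, 8 mm from the tip of the short leg. It sinks with the rail.
- jar: Loose pigment jar with a round black lid, 61 mm across, 64 mm tall, standing on the plate about 75 mm to the outer side of one tip of the rail (which tip varies): that tip is the start. Origin: centre of its underside.
- block: Loose small pinkish silicone mould, a rounded block 44 x 57 x 27 mm, on the plate about 75 mm to the outer side of the other tip of the rail: the finish. Origin: centre of its underside.
- loose_lid: Loose white screw lid, 42 mm across, 9 mm high, lying on the plate inside the rail's half circle. Origin: centre of its underside. Leave alone.
- cup: Loose low mixing cup (one of the bystanders; the solid ones include the rack's tall posts at the worktop's front left corner, near x = 0.32, y = 0.55 to 0.61 m in the world: draw the arm back from them towards the base before swinging round), about 80 mm across and 77 mm tall, on the worktop to the right of the plate. Origin: centre of its underside. Leave alone.
There are look-alikes about, which are no part of the job. What is shaped like the jar but purple or turquoise is not meant.

How it is judged:
By the outcome, as a careful person would: the job done as asked, in the order asked, and still so for the second after the job is handed in, with the robot touching nothing.
It also fails if it takes over 48 s, if anything falls off the work surface, if the arm or the gripper's body presses on something with over 40 N, if the wrist force passes 120 N, or if a joint passes its speed limit or range.

## Working session

There is one attempt and no reset: what is moved stays moved. The work goes in short steps, Python scripts to look and compute and a tool call to move; the robot and the scene stay as the last step left them, time stands still between calls to the robot, and variables do not carry over. Pictures are saved under pics/ and viewed, at most 10 in all, crops included, and the job is handed in when it is done.

Besides the shell and the picture viewer there is one more tool, called after "Request:" by a JSON object that holds its "name" and its "arguments". play_rows: Moves the arm, as the interface text tells. Its arguments: {"type":"object","properties":{"targets":{"type":"array","items":{"type":"array","items":{"type":"array","items":{"type":"number"}}}},"squeeze":{"type":"number"}},"required":["targets"]}

```bash
mkdir -p pics
cat > h.py <<'E'
import numpy as np, cv2
from station import manip
def cap(n):
    d=manip.capture(n); return d
def save(d,f): cv2.imwrite('pics/'+f,d['pixels'][:,:,::-1])
def rays(d,uv):
    uv=np.asarray(uv,float).reshape(-1,2)
    xd=np.c_[(uv[:,0]-d['cx'])/d['fx'],(uv[:,1]-d['cy'])/d['fy']]
    x=xd.copy()
    for _ in range(30): x=xd/(1+d['k1']*(x**2).sum(1,keepdims=True))
    T=np.array(d['world_from_camera']); r=np.c_[x,np.ones(len(x))]@T[:3,:3].T
    return T[:3,3],r
def onplane(d,uv,z):
    o,r=rays(d,uv); return o+r*((z-o[2])/r[:,2])[:,None]
def bydepth(d,uv):
    uv=np.asarray(uv,int).reshape(-1,2); o,r=rays(d,uv); return o+r*d['range_z'][uv[:,1],uv[:,0]][:,None]
E
python3 - <<'E'
from h import *
for n in('top','scene'):
    d=cap(n); save(d,n+'0.png'); print(n,d['fx'],d['k1'],np.round(d['world_from_camera'],3).tolist())
s=manip.read_state(); print(s)
E
```

```text
top 511.29933087843534 0.030868637243375702 [[0.013, -0.992, 0.128, 0.406], [-1.0, -0.011, 0.009, -0.295], [-0.008, -0.128, -0.992, 1.014], [0.0, 0.0, 0.0, 1.0]]
scene 513.5297863064487 -0.10571692148122651 [[0.805, -0.261, 0.532, -0.098], [-0.593, -0.33, 0.735, -1.117], [-0.016, -0.907, -0.42, 0.525], [0.0, 0.0, 0.0, 1.0]]
{'t': 0.1, 'q': array([ 1.1657908 ,  0.41182863, -0.0127088 ,  1.59692813,  0.00561442,
        1.13434118, -0.08217897]), 'qvel': array([-0.00104035, -0.00205243, -0.00084118, -0.0029082 , -0.00100446,
       -0.00286282,  0.00020719]), 'joint_torque': array([ 3.43250940e-03, -5.89094245e+01,  6.43818900e-01, -2.91708666e+01,
       -5.38397860e-02,  1.44693852e-02,  2.02992567e-05]), 'tool_pos': array([ 0.20635256, -0.58946899,  0.22190097]), 'eef_rot': array([ 9.85849425e-01,  1.67631652e-01, -1.81047687e-04, -7.12148228e-04]), 'force': array([ 0.30521927, -0.46328267, -1.13017101]), 'wrist_torque': array([-0.00716073,  0.01815282,  0.00457158]), 'grasp_force': 0.0, 'gripper_width': 0.9974272659207399}
```

View pics/top0.png

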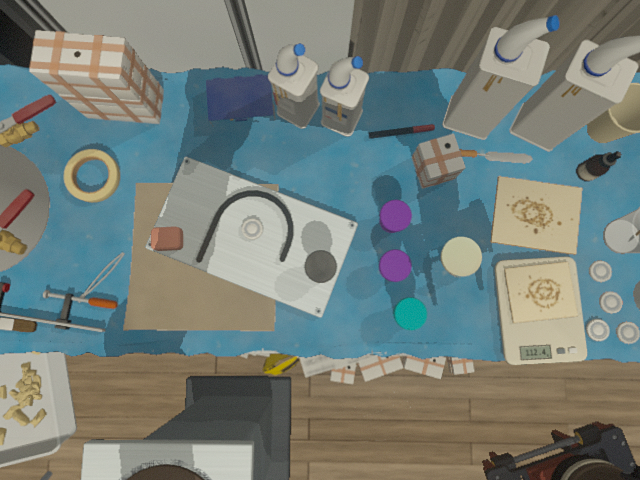

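View pics/scene0.png

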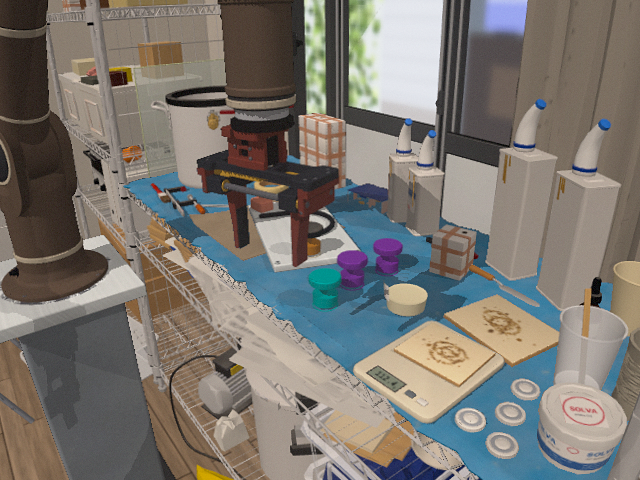

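The top view shows the J from about (200,260), the long leg near the mould at (166,238), round to (283,260), the short leg near the black-lidded jar at (320,266). The white lid is at (252,228), and the cup at (461,256). The scene view shows the open gripper clear of everything. The start is therefore the short leg, to be confirmed by measurement.

```bash
cat > m.py <<'E'
from h import *
from scipy.optimize import least_squares
d=cap('top'); p=d['pixels']
m=np.zeros(p.shape[:2],np.uint8); R=(slice(175,275),slice(185,302))
m[R]=(p[R].max(2)<75)*255
n,l,st,c=cv2.connectedComponentsWithStats(m); k=1+np.argmax(st[1:,4]); m=(l==k).astype(np.uint8)
v,u=np.nonzero(m); print('px',len(u),st[k], 'z depth med',np.median(bydepth(d,np.c_[u,v])[:,2]))
P=onplane(d,np.c_[u,v],0.028)[:,:2]
def local(q): 
    c,s=np.cos(q[2]),np.sin(q[2]); return (P-q[:2])@np.array([[c,-s],[s,c]])
# arc/legs: distance of each point to a line or circle
def res(q):
    L=local(q); x,y=L.T
    r=np.where(x>0,np.hypot(x,y)-.075,np.abs(y)-.075)
    return r
a=onplane(d,[[187,158],[354,222],[318,315],[146,250]],.018)[:,:2]
t=a[0]-a[1]; th=np.arctan2(-t[0],t[1])
print('plate sides',np.linalg.norm(a-np.roll(a,-1,0),axis=1),'th',th)
s=least_squares(res,[*P.mean(0),th],loss='soft_l1',f_scale=.003); q=s.x
L=local(q); print('q',q,'rms',np.sqrt((res(q)**2).mean()))
print('long tip x',L[L[:,1]>.05,0].min(),'short',L[L[:,1]<-.05,0].min(),'r max',np.abs(res(q)).max())
c,sn=np.cos(q[2]),np.sin(q[2]); W=lambda X:q[:2]+np.asarray(X)@np.array([[c,sn],[-sn,c]])
print('tips long,short',W([[-.09,.075],[-.03,-.075]]))
for nm,uv in dict(jar=(320,266),block=(166,238),lid=(252,228),cup=(461,256),turq=(410,313)).items(): print(nm,bydepth(d,[uv])[0].round(3))
np.save('q.npy',q)
E
python3 m.py
```

```text
px 815 [197 191  96  71 815] z depth med 0.031729804761644
plate sides [0.35833051 0.19489917 0.35986609 0.19975646] th -0.3598215563885199
q [ 0.55380294 -0.15089706 -0.36058287] rms 0.0026904066355851446
long tip x -0.09394552071037576 short -0.03306069252565641 r max 0.005418151536271371
tips long,short [[ 0.49605219 -0.04896644]
 [ 0.49927072 -0.21048932]]
jar [ 0.481 -0.285  0.083]
block [0.535 0.01  0.047]
lid [ 0.559 -0.151  0.027]
cup [ 0.508 -0.556  0.029]
turq [ 0.406 -0.295  1.014]
```

```bash
cat > plan.py <<'E'
from h import *
from scipy.spatial.transform import Rotation
q=np.load('q.npy')
def W(s): # arc length from short tip -> world xy
    c,sn=np.cos(q[2]),np.sin(q[2]); a=np.pi*.075
    if s<.03: X=[-.03+s,-.075]
    elif s<.03+a: f=(s-.03)/.075-np.pi/2; X=[.075*np.cos(f),.075*np.sin(f)]
    else: X=[-(s-.03-a),.075]
    return q[:2]+np.array(X)@np.array([[c,sn],[-sn,c]])
R0=Rotation.from_quat([0.98585,0.16763,0,0])
def shifts(base,pts): return (R0.inv().apply(np.array(pts)-base)*100).round(2)
E
python3 - <<'E'
from plan import *
b=[.207,-.59,.223]
w=W(.005); print(w, W(.348)); print(shifts(b,[[*w,.1]]), R0.as_matrix().round(3))
E
```

```text
[ 0.50394918 -0.21225342] [ 0.50318165 -0.05165473]
[[ 40.51 -25.84  12.3 ]] [[ 0.944  0.331  0.   ]
 [ 0.331 -0.944  0.   ]
 [ 0.     0.    -1.   ]]
```

Request:
{"name": "play_rows", "arguments": {"targets": [[[2,-1.3,0,0,1],[5,-3.2,0,0,1],[8,-5.1,0,0,1],[11,-7,0,0,1],[14,-8.9,0,0,1],[17,-10.8,0,0,1],[20,-12.7,0,0,1],[22,-14,0,0,1]]], "squeeze": 10}}

```text
t: 0.82
tool_pos: [0.37, -0.3818, 0.2226]
eef_rot: [0.986, 0.169, 0.0, -0.0]
force: [0.8, 0.1, 0.7]
gripper_width: 0.433
grasp_force: 0.0
```

Request:
{"name": "play_rows", "arguments": {"targets": [[[3,-2,1,0,1],[6,-4,2,0,1],[9,-6,3,0,1],[12,-7.9,4,0,1],[15,-9.7,5,0,1],[17.5,-11.2,6,0,1],[18.5,-11.84,7,0,1],[18.5,-11.84,8,0,1]]]}}

```text
t: 1.48
tool_pos: [0.5054, -0.2085, 0.1419]
eef_rot: [0.985, 0.17, 0.001, -0.001]
force: [-1.2, -0.3, -0.0]
gripper_width: 0.01
grasp_force: 0.0
```

Request:
{"name": "play_rows", "arguments": {"targets": [[[0,0,2,0,1],[0,0,4,0,1],[0,0,6,0,1],[0,0,7.5,0,1],[0,0,8.5,0,1],[0,0,9,0,1],[0,0,9,0,1],[0,0,9,0,1]]]}}

```text
t: 2.15
tool_pos: [0.5034, -0.2128, 0.053]
eef_rot: [0.986, 0.167, 0.0, 0.0]
force: [-0.4, -0.2, 1.1]
gripper_width: 0.007
grasp_force: 0.0
```

Run:
```python
from plan import *
d=cap('scene'); cv2.imwrite('pics/s1.png',cv2.resize(d['pixels'][130:330,180:480,::-1],(750,500)))
s=manip.read_state(); print(s)
```

```text
{'t': 2.2, 'q': array([ 0.47245279,  0.49700334, -0.20907911,  1.93424523,  0.15032212,
        0.72394134, -1.059235  ]), 'qvel': array([-2.87021672e-03, -5.92568134e-03, -5.10216619e-03, -3.99309013e-03,
        9.88430866e-04, -2.60700849e-03,  2.98722920e-05]), 'joint_torque': array([ 8.44735187e-02, -5.53467858e+01, -1.91959396e+00, -2.07733923e+01,
       -1.16051527e-02, -5.12622320e-02,  2.10928694e-03]), 'tool_pos': array([ 0.50379495, -0.21270049,  0.05340479]), 'eef_rot': array([9.85889632e-01, 1.67395532e-01, 4.85100678e-04, 3.65366343e-04]), 'force': array([ 0.4988041 , -0.05338956, -0.25491927]), 'wrist_torque': array([ 0.0648778 , -0.03119876,  0.04944153]), 'grasp_force': 0.0, 'gripper_width': 0.005187312590444636}
```

View pics/s1.png

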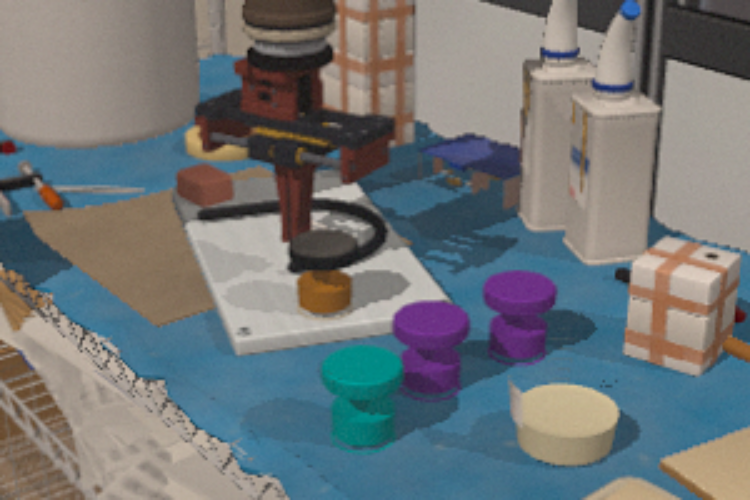

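The crop shows the shut fingers at (292,238), right above the rail's short tip at (295,267), with the jar beside it. Pressing down now.

Request:
{"name": "play_rows", "arguments": {"targets": [[[0,0,0.6,0,1],[0,0,1.2,0,1],[0,0,1.7,0,1],[0,0,2.0,0,1],[0,0,2.2,0,1],[0,0,2.35,0,1],[0,0,2.5,0,1],[0,0,2.5,0,1]]]}}

```text
t: 2.87
tool_pos: [0.5032, -0.2121, 0.0276]
eef_rot: [0.986, 0.168, -0.0, -0.0]
force: [-2.6, 1.0, 5.3]
gripper_width: 0.004
grasp_force: 2.4
```

Run:
```python
from plan import *
F=[];Z=[]
for i in range(4):
    cap('scene'); s=manip.read_state(); F.append(s['force']);Z.append(s['tool_pos'])
print(np.round(F,1).tolist(),np.round(Z,4).tolist())
b=[.5039,-.2122,.028]
for k in range(12):
    print(k+1,shifts(b,[[*W(min(.005+.03*(k+1),.35)),.028]]))
S=np.minimum(.005+.0075*np.arange(0,49),.351)
B=np.array([*W(.005),.028])
for c in range(6):
    p=[[*W(s),.028] for s in S[8*c:8*c+9]]
    print(c,(shifts(p[0],p[1:])[:,:2]).tolist())
```

```text
[[-2.5, 0.3, 5.0], [-2.0, -0.2, 4.4], [-2.9, 0.1, 4.8], [-2.2, 0.3, 4.6]] [[0.5032, -0.2121, 0.0277], [0.5032, -0.2121, 0.0278], [0.5032, -0.2121, 0.0278], [0.5032, -0.2121, 0.0278]]
1 [[2.31 1.92 0.  ]]
2 [[5.02 3.16 0.  ]]
3 [[8.   3.26 0.  ]]
4 [[10.78  2.18  0.  ]]
5 [[12.92  0.11  0.  ]]
6 [[14.08 -2.63  0.  ]]
7 [[14.09 -5.61  0.  ]]
8 [[12.93 -8.36  0.  ]]
9 [[ 10.83 -10.49   0.  ]]
10 [[  8.53 -12.41   0.  ]]
11 [[  6.23 -14.34   0.  ]]
12 [[  5.09 -15.3    0.  ]]
0 [[0.57, 0.48], [1.15, 0.96], [1.72, 1.45], [2.31, 1.91], [2.94, 2.33], [3.6, 2.67], [4.3, 2.95], [5.02, 3.16]]
1 [[0.74, 0.13], [1.48, 0.2], [2.23, 0.18], [2.98, 0.09], [3.71, -0.07], [4.42, -0.31], [5.11, -0.61], [5.76, -0.98]]
2 [[0.61, -0.44], [1.17, -0.93], [1.69, -1.48], [2.14, -2.07], [2.53, -2.71], [2.86, -3.39], [3.12, -4.09], [3.31, -4.82]]
3 [[0.11, -0.74], [0.15, -1.49], [0.12, -2.24], [0.0, -2.98], [-0.18, -3.71], [-0.44, -4.41], [-0.76, -5.09], [-1.15, -5.73]]
4 [[-0.45, -0.6], [-0.96, -1.15], [-1.52, -1.64], [-2.1, -2.13], [-2.67, -2.61], [-3.25, -3.09], [-3.82, -3.57], [-4.4, -4.05]]
5 [[-0.57, -0.48], [-1.15, -0.96], [-1.72, -1.45], [-2.3, -1.93], [-2.87, -2.41], [-3.45, -2.89], [-3.53, -2.95], [-3.53, -2.95]]
```

Contact force is about 4.7 N at 4 mm depth, as wanted. Running along the rail.

Request:
{"name": "play_rows", "arguments": {"targets": [[[0.57,0.48,0,0,1],[1.15,0.96,0,0,1],[1.72,1.45,0,0,1],[2.31,1.91,0,0,1],[2.94,2.33,0,0,1],[3.6,2.67,0,0,1],[4.3,2.95,0,0,1],[5.02,3.16,0,0,1]]]}}

```text
t: 3.73
tool_pos: [0.5619, -0.226, 0.0276]
eef_rot: [0.986, 0.167, -0.0, 0.0]
force: [-3.3, -0.7, 4.5]
gripper_width: 0.004
grasp_force: 2.5
```

Run:
```python
from plan import *
cap('scene'); s=manip.read_state(); print(s['force'],s['tool_pos'],W(.065))
```

```text
[-1.90191271 -1.80853145  4.67570955] [ 0.56363932 -0.22558899  0.02781674] [ 0.56174431 -0.22547544]
```

Request:
{"name": "play_rows", "arguments": {"targets": [[[0.74,0.13,0,0,1],[1.48,0.2,0,0,1],[2.23,0.18,0,0,1],[2.98,0.09,0,0,1],[3.71,-0.07,0,0,1],[4.42,-0.31,0,0,1],[5.11,-0.61,0,0,1],[5.76,-0.98,0,0,1]]]}}

```text
t: 4.45
tool_pos: [0.6132, -0.1968, 0.0278]
eef_rot: [0.986, 0.168, 0.0, 0.0]
force: [-2.3, -3.0, 5.1]
gripper_width: 0.009
grasp_force: 2.4
```

Run:
```python
from plan import *
cap('scene'); s=manip.read_state(); print(s['force'],s['tool_pos'],W(.125))
```

```text
[-0.83863346 -2.9846768   4.70028996] [ 0.61437559 -0.19492747  0.02789188] [ 0.612835   -0.19715953]
```

Request:
{"name": "play_rows", "arguments": {"targets": [[[0.61,-0.44,0,0,1],[1.17,-0.93,0,0,1],[1.69,-1.48,0,0,1],[2.14,-2.07,0,0,1],[2.53,-2.71,0,0,1],[2.86,-3.39,0,0,1],[3.12,-4.09,0,0,1],[3.31,-4.82,0,0,1]]]}}

```text
t: 5.17
tool_pos: [0.6281, -0.1399, 0.0278]
eef_rot: [0.986, 0.168, 0.0, 0.0]
force: [0.5, -4.0, 4.6]
gripper_width: 0.006
grasp_force: 2.4
```

Run:
```python
from plan import *
d=cap('scene'); s=manip.read_state(); print(s['force'],s['tool_pos'],W(.185))
cv2.imwrite('pics/s2.png',cv2.resize(d['pixels'][170:290,220:370,::-1],(750,600)))
```

```text
[-0.24877853 -1.32162909  4.56283513] [ 0.62792783 -0.13764813  0.02778369] [ 0.62811763 -0.14078143]
```

View pics/s2.png

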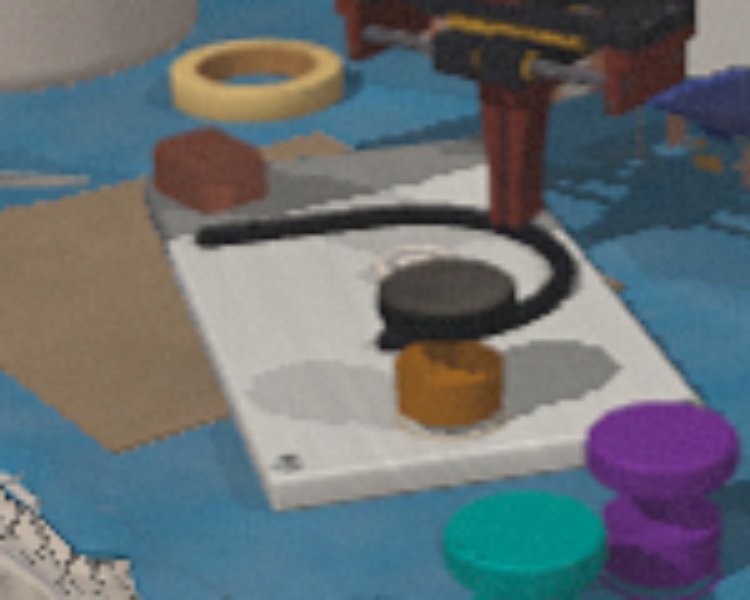

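The crop shows the fingertips centred on the rail at (512,222), the jar, mould and lid undisturbed. Continuing.

Request:
{"name": "play_rows", "arguments": {"targets": [[[0.11,-0.74,0,0,1],[0.15,-1.49,0,0,1],[0.12,-2.24,0,0,1],[0,-2.98,0,0,1],[-0.18,-3.71,0,0,1],[-0.44,-4.41,0,0,1],[-0.76,-5.09,0,0,1],[-1.15,-5.73,0,0,1]]]}}

```text
t: 5.88
tool_pos: [0.5977, -0.0895, 0.0278]
eef_rot: [0.986, 0.168, 0.0, -0.0]
force: [3.5, -2.6, 4.9]
gripper_width: 0.002
grasp_force: 2.4
```

Run:
```python
from plan import *
cap('scene'); s=manip.read_state(); print(s['force'],s['tool_pos'],W(.245))
```

```text
[ 0.04809653 -0.60253132  4.44161335] [ 0.59631009 -0.08839792  0.02765412] [ 0.59832197 -0.09053933]
```

Request:
{"name": "play_rows", "arguments": {"targets": [[[-0.45,-0.6,0,0,1],[-0.96,-1.15,0,0,1],[-1.52,-1.64,0,0,1],[-2.1,-2.13,0,0,1],[-2.67,-2.61,0,0,1],[-3.25,-3.09,0,0,1],[-3.82,-3.57,0,0,1],[-4.4,-4.05,0,0,1]]]}}

```text
t: 6.6
tool_pos: [0.5422, -0.0665, 0.0277]
eef_rot: [0.986, 0.168, 0.0, 0.0]
force: [3.5, -0.7, 4.6]
gripper_width: 0.004
grasp_force: 2.4
```

Request:
{"name": "play_rows", "arguments": {"targets": [[[-0.57,-0.48,0,0,1],[-1.15,-0.96,0,0,1],[-1.72,-1.45,0,0,1],[-2.3,-1.93,0,0,1],[-2.87,-2.41,0,0,1],[-3.4,-2.85,0,0,1],[-3.53,-2.95,0,0,1],[-3.53,-2.95,0,0,1]]]}}

```text
t: 7.27
tool_pos: [0.4986, -0.0501, 0.0275]
eef_rot: [0.986, 0.168, -0.001, -0.0]
force: [-0.2, 1.3, 5.4]
gripper_width: 0.006
grasp_force: 2.5
```

Run:
```python
from plan import *
d=cap('scene'); s=manip.read_state(); print(s['force'],s['tool_pos'],W(.348),W(.3556))
cv2.imwrite('pics/s3.png',cv2.resize(d['pixels'][170:290,220:370,::-1],(750,600)))
```

```text
[0.30952192 0.12547192 5.50734947] [ 0.49863054 -0.0501168   0.02740893] [ 0.50318165 -0.05165473] [ 0.49607039 -0.0489733 ]
```

View pics/s3.png

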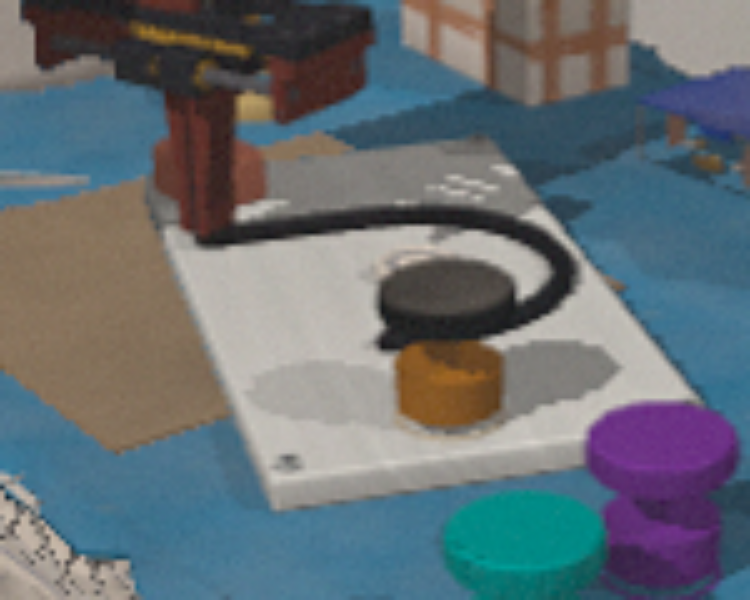

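The fingertips are on the long tip at (207,237), past mark 1, with the mould untouched behind. Lifting clear.

Request:
{"name": "play_rows", "arguments": {"targets": [[[0,0,-0.5,0,1],[0,0,-1.5,0,1],[0,0,-3.5,0,1],[0,0,-6,0,1],[0,0,-9,0,1],[0,0,-12,0,1],[0,0,-13,0,1],[0,0,-13,0,1]]]}}

```text
t: 7.98
tool_pos: [0.5009, -0.0507, 0.1604]
eef_rot: [0.986, 0.167, 0.002, 0.001]
force: [-0.2, -0.7, 1.2]
gripper_width: 0.005
grasp_force: 0.0
```

Request:
{"name": "play_rows", "arguments": {"targets": [[[0,0,0,0,1],[0,0,0,0,1],[0,0,0,0,1],[0,0,0,0,1],[0,0,0,0,1],[0,0,0,0,1],[0,0,0,0,1],[0,0,0,0,1]]]}}

```text
t: 8.65
tool_pos: [0.4998, -0.0505, 0.1574]
eef_rot: [0.986, 0.168, -0.0, -0.0]
force: [0.1, 0.6, -0.6]
gripper_width: 0.002
grasp_force: 0.0
```

Run:
```python
from plan import *
d=cap('scene'); s=manip.read_state(); print(s['force'],s['tool_pos'])
cv2.imwrite('pics/s4.png',cv2.resize(d['pixels'][150:310,220:430,::-1],(787,600)))
```

```text
[ 0.0674772  -0.23150069 -0.23294951] [ 0.49982944 -0.05056352  0.15752065]
```

View pics/s4.png

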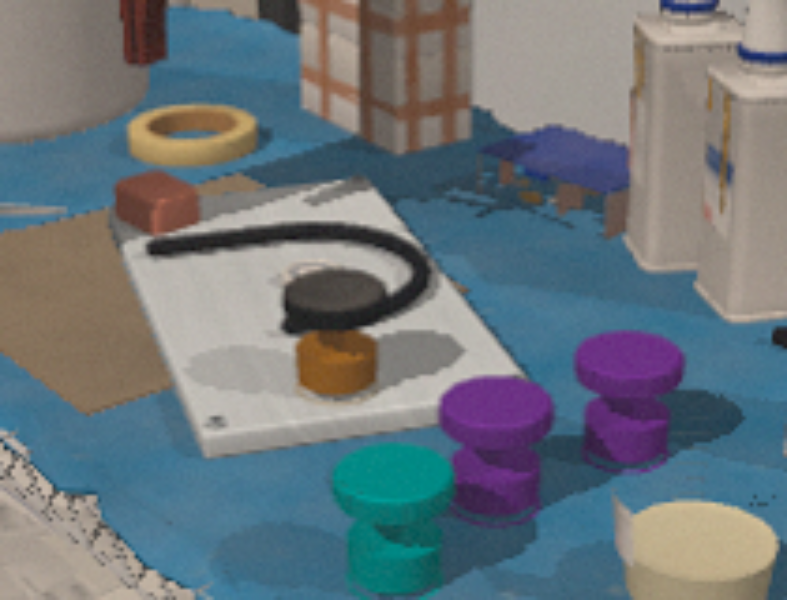

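The rail is back up, its tips at (155,246) and (290,325), the fingers are well clear at (145,50), and every loose item is in place.

```bash
python3 -c "
from station import manip; print(manip.hand_in())"
```

```text
the job is handed in; nothing more can be done
None
```

The rail ran smoothly from the jar-side tip to the mould-side tip, pressed about 4 mm at roughly 4.5–5.5 N all the way. It sprang back up after I lifted clear, no loose item had moved in the last picture, and the job is handed in at about 9 s.

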